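Find the hidden release groove of a display case by touch and press its key

ROBOT

A 6-joint arm with a two-finger parallel gripper is mounted at the origin on the work surface. World frame = base frame: x ahead of the robot, y to its left, z up, the work surface at z = 0. Lengths are in m, angles in rad, forces in N, time in s.
With the tool pointing down it reaches from about 0.3 to 0.75 m from the base axis. Payload 8.5 kg.
Tool frame: the origin (TCP) lies midway between the tips of the shut fingers; the grasp point (between the pads) lies 19 mm behind it; z points along the fingers, y is the direction in which the jaws open and shut (so a half turn about z gives the same grasp; the last joint's range is limited). The gripper opens to 85 mm and grips with 20 to 120 N. Pads are 22 mm wide; open, the fingers measure 114 mm over their backs; the gripper's body (76 mm by 85 mm) begins 54 mm behind the grasp point. The pads swing forward as they close: fully open they stand 13 mm farther back than shut.
Start: joints at [-1.515, 0.381, 1.297, -0, 1.464, -0.215], TCP at [0.147, -0.53, 0.231] pointing down, gripper open.
Joint ranges: [-3.11, 3.11], [-0.89, 2.33], [0.22, 2.48], [-1.42, 4.56], [0.17, 2.85], [-2.88, 2.88]. Speed limits (rad/s): [2.39, 2.39, 3.14, 3.14, 3.14, 3.14].

INTERFACE

Orientations are given as a rotation vector (axis times angle).
In Python, from cell import manip, imaging gives the robot as it stands.
- The arm moves only by the tool servo_tool, never from a script. Its argument "series" is text: rows parted by semicolons, each of 7 numbers parted by spaces: the shift along the tool's x, y, z in m, then the turn, a rotation vector about the tool's x, y, z in rad, then the finger opening in m, from 0 to 0.0854. A call has 1 to 12 rows; each row shifts and turns the commanded pose from where the row before left it, along the tool's axes as they then stand; what a row does not reach is not made up. A row lasts 1/10 s, in which the tool goes at most 50 mm and 8.59 degrees, less where a joint would pass 70% of its speed; a pose out of reach is approached as far as the arm can. A call with a gripper value outside its range is refused whole. The fingers move at their own pace and stop on an object; "grip_force" is the grip in N (left out, the last holds). Time passes only in rows, so rows that do not move let the fingers close. It gives the time, the measured TCP pose, the force and the opening at its end, in the units of the state.
- manip.read_state(): the state, without advancing time (a new reading comes with each control period).
- imaging.snapshot(name): name is "side" or "top" or "wrist"; returns the picture (480x640x3 uint8, red, green, blue); there is no depth.
- imaging.calibration(name): a dict with "camera_matrix" (3x3 intrinsics, pixels), "R" (3x3) and "t" (3): a world point X has camera coordinates R X + t. Camera axes: x right, y down, z forward; pixel columns grow to the right and rows downward; lengths in m; the calibration is good to about 2 mm. The wrist camera is an equidistant fisheye: a pixel r from the principal point sees the ray r / f radians off the axis. A picture is of the moment at which its call begins: read the wrist's pose just before it. calibration takes no time and is no camera call; for the wrist camera it gives the pose at the moment of the call.
- manip.finish_job(): hands the job in, once; it reports no verdict.
The state is a dict: "time_s": time; "joint_pos": joint angles; "qd": joint speeds; "joint_efforts": joint torques, N m; "tcp_pos": TCP position; "eef_rot": TCP orientation; "contact_force": force on the tool from outside, world axes, zero at the start; "moment": the same for the moment, N m; "finger_gap": finger opening in m.
Only numpy, scipy, OpenCV 4.12 (cv2) and the standard library are available. Lean on these libraries where they do the work, as an engineer would, in place of code of your own. Each camera call takes 0.05 s, during which the arm holds its last target. There are 200 camera calls.

TASK

Unlock the round butterfly display case: with the fingertips, feel lightly along the flat top of its metal lock ring until you come to the one real groove (the other dark patches are only flush inlays), then press the key inside it all the way down, where it stays, and move clear. Lift or grip nothing, leave the case's clear lid where it lies, and do not disturb the things round about.

Things in the scene. Friction and masses are not known exactly. Their poses are not given: they have to be found in the camera images.
- case: Round display case, fixed to the table: wooden plinth (208 mm across at the foot, 197 mm above, its top at z = 40 mm) carrying a grey metal lock ring and, inside the ring, a loose clear lid over a butterfly. Origin: centre of its underside, on the ring's axis; z up. Its yaw tells nothing of where the groove is
- ring_centre (a point): Point on the ring's axis, level with the ring's flat top, 60 mm above the table. Ring: inner radius 72, outer radius 98, mid-line radius 85 mm; it does not turn. Five black inlays with the key's outline are flush in its top and cannot be felt. Inside the ring the lid's top is 15 mm lower than the ring's, out to radius 64 mm
- release_key (a joint): Black key in the ring's one groove (anywhere round the circle; a gap open inwards, outwards and up, 52 mm long at the inner edge, 64 at the mid-line). It fills radii 73 to 97 mm, 40 degrees of arc; its flat top starts 4 mm below the ring's top. Value: 0 m up, 0.008 m fully home. Slides straight down under about 5 N, no spring, stays put
- lid: Loose clear round lid of the case, 128 mm across, 5 mm thick, 150 g, with a black knob (22 mm across) on its centre, top 23 mm above the lid's underside. Origin: centre of its underside, which lies on the plinth at z = 40 mm. To be left alone
- loupe: Bystander: loose stand loupe, clear foot and black rim, 44 mm across, 36 mm high; origin at the centre of its underside
- jar: Bystander: loose jar with a green cap, 50 mm across, 65 mm high; origin at the centre of its underside
- brush: Bystander: loose brush, 170 mm long, lying on the table along its own x axis; origin at its underside
- box_fern: Bystander: loose clear specimen box (a fern), 70 x 70 x 28 mm, in a low wooden tray at the robot's right; origin at the centre of its underside
- box_beetle: Bystander: loose clear specimen box (three beetles), 70 x 70 x 28 mm, in a low wooden tray at the robot's right; origin at the centre of its underside
- box_shell: Bystander: loose clear specimen box (shells), 70 x 70 x 28 mm, in a low wooden tray at the robot's right; origin at the centre of its underside
- box_twig: Bystander: loose clear specimen box (a twig with a berry), 70 x 70 x 28 mm, in a low wooden tray at the robot's right; origin at the centre of its underside
Things that resemble listed ones, but are neither listed nor needed, are in the scene too. There is more than one size of the case; the job needs the middle-sized.

How it is judged:
On the way, in this order (a step that is already met when the one before it is completed fails the run):
1. a fingertip rests on the case's lock ring (or lightly on its key), the key still up (contact force between the fingers and case above 0.3 N and value of joint release_key below 0.0015 m), for 0.2 s.
2. the key in the groove is pressed home (value of joint release_key above 0.0068 m and contact force between the fingers and case above 0.3 N), for 0.05 s.
At the end, for the whole second after the job is handed in: The key is down by at least 6.5 of its 8 mm and stays there; the lid lies flat in its place (within 12 mm of the centre, 5 mm of its height), at rest (value of joint release_key above 0.0065 m and height (world z) of lid between 0.035 and 0.045 m and horizontal distance between lid and case below 0.012 m and linear speed of lid below 0.02 m/s); the robot touches nothing.
It fails at once if the ring or key is pushed with more than 40 N (contact force between the fingers and case above 40 N).
It fails at once if the lid is lifted or shifted by more than 15 mm (distance of lid from where it was at the start of the episode above 0.015 m).
It fails at once if a bystander (specimen box, loupe, jar or brush) is moved by more than 20 mm (distance of any of box_fern, box_beetle, box_shell, box_twig, loupe, jar, brush from where it was at the start of the episode above 0.02 m).
It also fails if it takes over 72 s, if anything falls off the work surface, if the arm or the gripper's body presses on something with over 40 N, if the wrist force passes 120 N, or if a joint passes its speed limit or range.

## Working session

There is one attempt and no reset: what is moved stays moved. The work goes in short steps, Python scripts to look and compute and a tool call to move; the robot and the scene stay as the last step left them, time stands still between calls to the robot, and variables do not carry over. Pictures are saved under pics/ and viewed, and the job is handed in when it is done.

Besides the shell and the picture viewer there is one more tool, called after "Request:" in YAML: its name, and indented under it one key for each argument. servo_tool: Moves the arm, as the interface text tells. Its arguments: {"type":"object","properties":{"series":{"type":"string"},"grip_force":{"type":"number"}},"required":["series"]}

```bash
mkdir -p pics; python3 - <<'E'
from cell import manip, imaging
import cv2
print(manip.read_state())
for n in("top","side","wrist"):
    im=imaging.snapshot(n); cv2.imwrite(f"pics/{n}0.png",im[:,:,::-1]); 
    c=imaging.calibration(n); print(n,c)
E
```

```text
{'time_s': 0.0, 'joint_pos': array([-1.51529278e+00,  3.81207616e-01,  1.29828475e+00, -1.42852218e-05,
        1.46363680e+00, -2.15282523e-01]), 'qd': array([ 1.57963696e-04, -6.86250441e-05,  5.34906305e-04,  1.62122238e-04,
       -8.47966479e-04, -1.31641558e-03]), 'joint_efforts': array([-1.04317216e-03, -4.48463380e+01, -2.31279570e+01, -1.76488256e-04,
        4.76682850e-03,  8.64145363e-06]), 'tcp_pos': array([ 0.14710462, -0.52963896,  0.23069747]), 'eef_rot': array([-3.11132287e+00, -4.23846930e-01, -1.70291158e-04]), 'contact_force': array([ 0.19738651, -0.60314684, -0.08148714]), 'moment': array([ 0.03091358, -0.03324966,  0.03106299]), 'finger_gap': 0.08556327383958269}
top {'camera_matrix': array([[599.50841693,   0.        , 321.10826371],
       [  0.        , 599.50841693, 244.72970808],
       [  0.        ,   0.        ,   1.        ]]), 'R': array([[-0.00362431, -0.99993982, -0.01035447],
       [-0.9922344 ,  0.00488338, -0.12428616],
       [ 0.12432924,  0.00982361, -0.99219239]]), 't': array([-0.12290246,  0.44025101,  1.4396089 ])}
side {'camera_matrix': array([[589.94711839,   0.        , 319.96855928],
       [  0.        , 589.94711839, 244.06077092],
       [  0.        ,   0.        ,   1.        ]]), 'R': array([[-0.720522  , -0.69329255, -0.01391028],
       [-0.46687393,  0.49984756, -0.72950747],
       [ 0.51271511, -0.51913183, -0.68383138]]), 't': array([0.22355275, 0.31193665, 1.0905299 ])}
wrist {'camera_matrix': array([[371.64829954,   0.        , 317.48414842],
       [  0.        , 371.64829954, 242.88224518],
       [  0.        ,   0.        ,   1.        ]]), 'R': array([[ 0.26780968, -0.96346993, -0.00191654],
       [-0.91209097, -0.25416811,  0.3216965 ],
       [-0.31043203, -0.08440537, -0.9468409 ]]), 't': array([-0.55040526, -0.04072424,  0.38161322])}
```

View pics/top0.png

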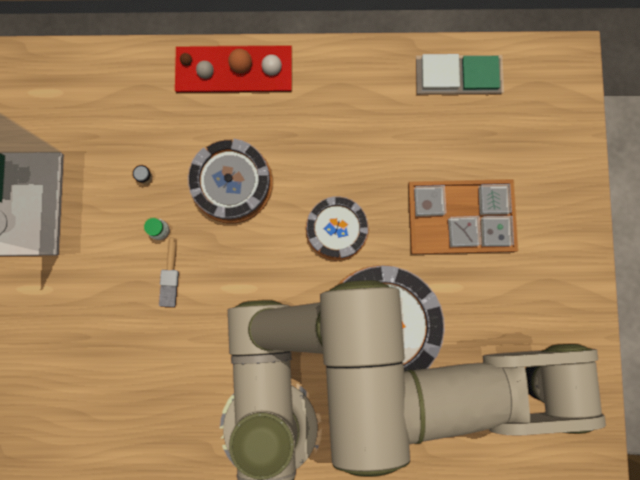

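View pics/side0.png

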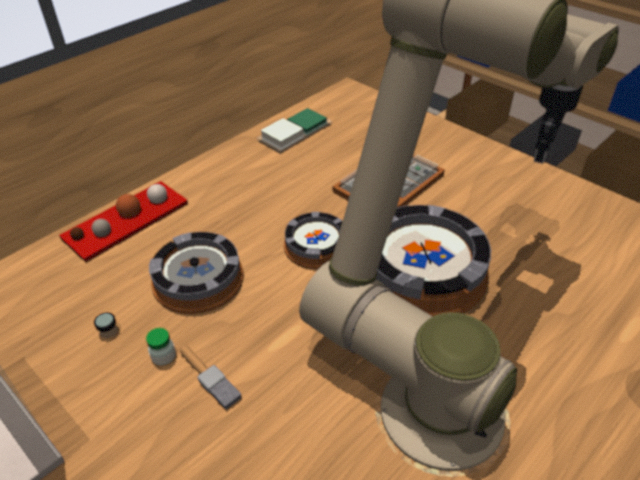

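The middle-sized case, the one with the knob, is at about (229,180) in the top view. The other two are a smaller case at (337,228) and a larger one behind the arm. Next I'll locate the middle one and its dark patches.

```bash
cat > h.py <<'E'
import numpy as np, cv2
from cell import manip, imaging
def ray(n,uv,z,c=None):
    c=c or imaging.calibration(n); K=c["camera_matrix"];R=c["R"];o=-R.T@c["t"]
    x=(uv[0]-K[0,2])/K[0,0];y=(uv[1]-K[1,2])/K[1,1]
    if n=="wrist":
        r=np.hypot(x,y); d=np.array([x/r*np.sin(r),y/r*np.sin(r),np.cos(r)]) if r>1e-9 else np.array([0,0,1.])
    else: d=np.array([x,y,1])
    d=R.T@d
    return o+d*(z-o[2])/d[2]
def proj(n,P,c=None):
    c=c or imaging.calibration(n);K=c["camera_matrix"];p=c["R"]@P+c["t"]
    if n=="wrist":
        rr=np.hypot(p[0],p[1]);t=np.arctan2(rr,p[2]);x,y=p[0]/rr*t,p[1]/rr*t
    else:x,y=p[0]/p[2],p[1]/p[2]
    return K[0,0]*x+K[0,2],K[1,1]*y+K[1,2]
def rectify(n,img,cx,cy,z,half=.125,s=2400,c=None):
    c=c or imaging.calibration(n);N=int(2*half*s)
    m=np.zeros((N,N,2),np.float32)
    for i in range(N):
        for j in range(N):   # up = +x, left = +y
            m[i,j]=proj(n,np.array([cx+half-i/s,cy+half-j/s,z]),c)
    return cv2.remap(img,m,None,cv2.INTER_LINEAR)
E
python3 - <<'E'
from h import *
im=cv2.imread("pics/top0.png")
dark=((im.max(2)<75)*255).astype(np.uint8); roi=np.zeros_like(dark); roi[130:235,180:280]=255
n,l,st,ce=cv2.connectedComponentsWithStats(dark&roi)
for k in range(1,n):
    if st[k,4]>40:
        p=ray("top",ce[k],.06); print(st[k],ce[k],p)
# gray+dark ring
low=(((im.max(2).astype(int)-im.min(2)<35))*255).astype(np.uint8)&roi
cs,_=cv2.findContours(low,0,1);c=max(cs,key=cv2.contourArea);e=cv2.fitEllipse(cv2.convexHull(c));print(e,ray("top",e[0],.06))
for u in [(e[0][0]-e[1][0]/2,e[0][1]),(e[0][0]+e[1][0]/2,e[0][1])]:print(ray("top",u,.06))
cr=cv2.resize(im[125:240,175:285],None,fx=5,fy=5,interpolation=cv2.INTER_CUBIC);cv2.imwrite("pics/crop.png",cr)
for nm,uv in(("loupe",(141,174)),("jar",(155,228))):print(nm,ray("top",uv,.05))
E
```

```text
[189 141  47  48 433] [207.69284065 160.37644342] [0.64419214 0.15066644 0.06      ]
[246 147  19  21 185] [255.31351351 156.87027027] [0.65221448 0.03451161 0.06      ]
[224 174   8   8  53] [227.67924528 177.58490566] [0.60100364 0.10117897 0.06      ]
[220 176  49  45 546] [248.50915751 202.24358974] [0.53982402 0.04983388 0.06      ]
[195 194  22  21 189] [205.18518519 203.64021164] [0.53698743 0.15459927 0.06      ]
((228.60118103027344, 179.05352783203125), (79.9345703125, 80.83077239990234), 88.94822692871094) [0.59734543 0.09887967 0.06      ]
[0.59793768 0.19613198 0.06      ]
[0.59675402 0.0017647  0.06      ]
loupe [0.61370423 0.31582234 0.05      ]
jar [0.47964449 0.27726862 0.05      ]
```

View pics/crop.png

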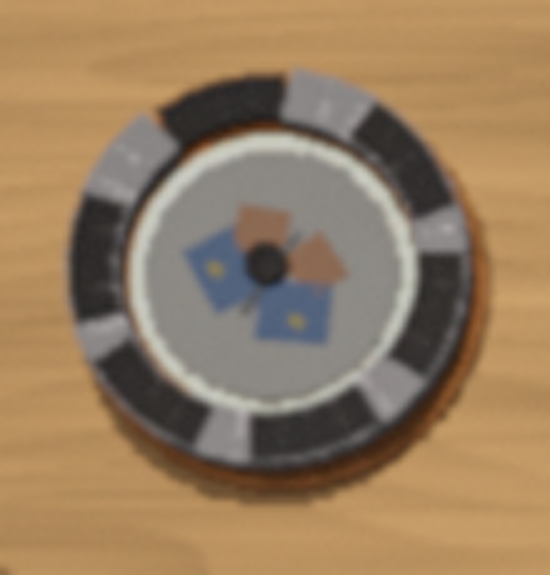

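Case centre is about (0.597, 0.099), and the radius of 97 mm fits the given 98. The patch at crop (225,105), about 15° left of +x, looks recessed: its outer edge is pulled in and there is wood at its inner edge. I'll move nearer, close the fingers and take a close look.

Request:
servo_tool:
  series: "0.03 -0.0265 0 0 0 0 0;0.03 -0.0265 0 0 0 0 0;0.03 -0.0265 0 0 0 0 0;0.03 -0.0265 0 0 0 0 0;0.03 -0.0265 0 0 0 0 0;0.03 -0.0265 0 0 0 0 0;0.03 -0.0265 0 0 0 0 0;0.03 -0.0265 0 0 0 0 0;0.03 -0.0265 0 0 0 0 0;0.03 -0.0265 0 0 0 0 0;0.03 -0.0265 0 0 0 0 0;0.03 -0.0265 0 0 0 0 0"
  grip_force: 30

```text
time_s: 1.35
tcp_pos: [0.4095, -0.1256, 0.2313]
eef_rot: [-3.113, -0.424, 0.0]
contact_force: [0.3, -1.0, 0.5]
finger_gap: -0.0001
```

Request:
servo_tool:
  series: "0.03 -0.0265 0 0 0 0 0;0.03 -0.0265 0 0 0 0 0;0.03 -0.0265 0 0 0 0 0;0.03 -0.0265 0 0 0 0 0;0.03 -0.0265 0 0 0 0 0;0.03 -0.0265 0 0 0 0 0;0.01 -0.01 0 0 0 0 0;0 0 0 0 0 0 0;0 0 0 0 0 0 0"

```text
time_s: 2.25
tcp_pos: [0.5463, 0.0858, 0.2311]
eef_rot: [3.113, 0.424, -0.001]
contact_force: [-0.4, -0.2, -0.9]
finger_gap: 0.0002
```

```bash
cat > look.py <<'E'
from h import *
import sys
t=sys.argv[1]
s=manip.read_state();c=imaging.calibration("wrist");im=imaging.snapshot("wrist")[:,:,::-1].copy()
print({k:np.round(s[k],4) for k in("time_s","tcp_pos","eef_rot","contact_force","finger_gap","joint_pos")})
cv2.imwrite(f"pics/w{t}.png",im);cv2.imwrite(f"pics/r{t}.png",rectify("wrist",im,.597,.099,.06,c=c))
E
python3 look.py 1
```

```text
{'time_s': np.float64(2.25), 'tcp_pos': array([0.5463, 0.0858, 0.2311]), 'eef_rot': array([ 3.1126e+00,  4.2390e-01, -1.4000e-03]), 'contact_force': array([-0.3934, -0.1838, -0.9023]), 'finger_gap': np.float64(0.0002), 'joint_pos': array([-5.8200e-02,  3.8650e-01,  1.2887e+00, -4.0000e-04,  1.4673e+00,
        1.2419e+00])}
```

View pics/w1.png

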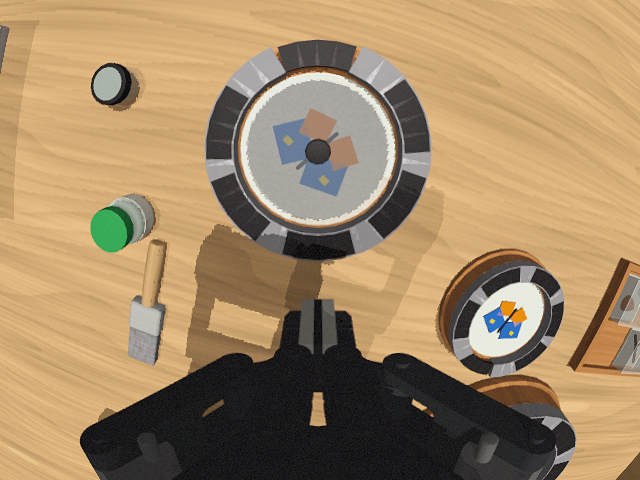

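View pics/r1.png

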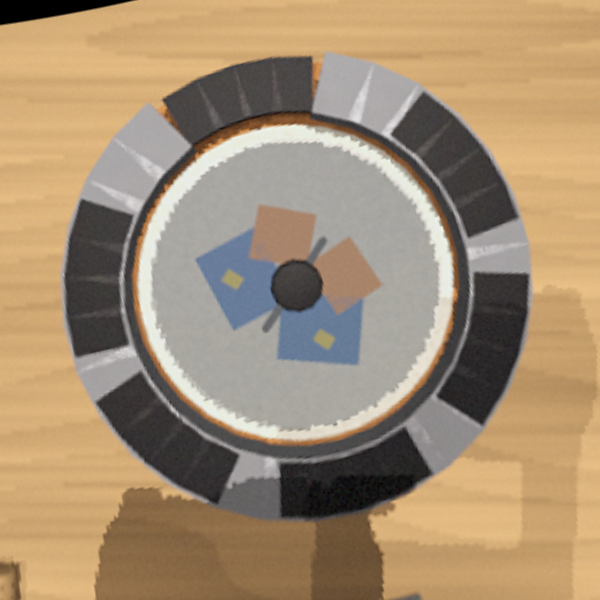

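The close view settles it. The recessed gap is the patch at rectified (163–314, 55–112): wood shows at its ends, and it spans −4° to +36°, so its mid-line is about 16°. The ring centre comes out near (0.600, 0.100), averaged over views that differ by 5 mm. First I'll feel the grey ring beside it, at −17°.

Request:
servo_tool:
  series: "0.021 0.0078 0.02 0 0 0 0;0.021 0.0078 0.025 0 0 0 0;0.021 0.0078 0.025 0 0 0 0;0.021 0.0078 0.025 0 0 0 0;0.021 0.0078 0.025 0 0 0 0;0.021 0.0078 0.025 0 0 0 0;0 0 0.01 0 0 0 0;0 0 0 0 0 0 0;0 0 0 0 0 0 0"

```text
time_s: 3.2
tcp_pos: [0.6804, 0.0744, 0.0776]
eef_rot: [3.113, 0.423, 0.001]
contact_force: [0.1, -0.3, 0.6]
finger_gap: 0.0001
```

```bash
python3 look.py 2
```

```text
{'time_s': np.float64(3.2), 'tcp_pos': array([0.6804, 0.0744, 0.0776]), 'eef_rot': array([3.1128e+00, 4.2290e-01, 1.4000e-03]), 'contact_force': array([ 0.1462, -0.3419,  0.616 ]), 'finger_gap': np.float64(0.0001), 'joint_pos': array([-0.0636,  0.7409,  1.095 , -0.    ,  1.3048,  1.2371])}
```

View pics/w2.png

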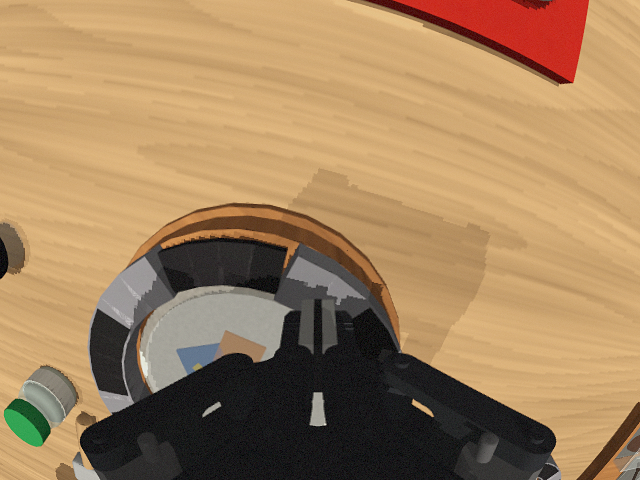

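The fingertips at about (318,302) are over the grey segment just right of the groove. I'll lower them gently.

Request:
servo_tool:
  series: "0 0 0.005 0 0 0 0;0 0 0.005 0 0 0 0;0 0 0.003 0 0 0 0;0 0 0.001 0 0 0 0;0 0 0 0 0 0 0"

```text
time_s: 3.75
tcp_pos: [0.6807, 0.0751, 0.0621]
eef_rot: [-3.113, -0.424, 0.0]
contact_force: [-0.2, -0.4, -0.3]
finger_gap: 0.0001
```

Request:
servo_tool:
  series: "0 0 0.001 0 0 0 0;0 0 0.0005 0 0 0 0;0 0 0 0 0 0 0"

```text
time_s: 4.05
tcp_pos: [0.6807, 0.075, 0.0608]
eef_rot: [-3.113, -0.424, -0.0]
contact_force: [0.2, 0.4, 0.1]
finger_gap: 0.0003
```

Request:
servo_tool:
  series: "0 0 0.0005 0 0 0 0;0 0 0 0 0 0 0"

```text
time_s: 4.25
tcp_pos: [0.6807, 0.0751, 0.0603]
eef_rot: [-3.113, -0.424, 0.0]
contact_force: [-0.5, -1.2, -1.1]
finger_gap: -0.0003
```

Request:
servo_tool:
  series: "0 0 0.0005 0 0 0 0;0 0 0 0 0 0 0"

```text
time_s: 4.45
tcp_pos: [0.6808, 0.075, 0.0601]
eef_rot: [3.113, 0.424, 0.001]
contact_force: [-0.7, 0.1, 2.0]
finger_gap: -0.0001
```

Request:
servo_tool:
  series: "0 0 0.0003 0 0 0 0;0 0 0 0 0 0 0"

```text
time_s: 4.65
tcp_pos: [0.6808, 0.0751, 0.0601]
eef_rot: [3.113, 0.424, 0.001]
contact_force: [-2.3, -0.8, 5.5]
finger_gap: -0.0003
```

The ring is felt at z = 0.0601 with 5.5 N. I'll hold briefly, lift, hop over the groove and feel down.

Request:
servo_tool:
  series: "0 0 0 0 0 0 0;0 0 0 0 0 0 0;0 0 -0.005 0 0 0 0;0.0046 -0.0153 0 0 0 0 0;0.0046 -0.0153 0 0 0 0 0;0.0046 -0.0153 0 0 0 0 0;0 0 0 0 0 0 0;0 0 0 0 0 0 0"

```text
time_s: 5.45
tcp_pos: [0.6816, 0.1238, 0.0643]
eef_rot: [3.112, 0.426, -0.001]
contact_force: [1.0, -0.4, -0.0]
finger_gap: -0.0
```

```bash
python3 look.py 3
```

```text
{'time_s': np.float64(5.45), 'tcp_pos': array([0.6816, 0.1238, 0.0643]), 'eef_rot': array([ 3.1124e+00,  4.2630e-01, -5.0000e-04]), 'contact_force': array([ 1.0212, -0.4254, -0.0267]), 'finger_gap': np.float64(-0.0), 'joint_pos': array([ 9.3000e-03,  7.6830e-01,  1.0780e+00, -2.0000e-04,  1.2956e+00,
        1.3079e+00])}
```

View pics/w3.png

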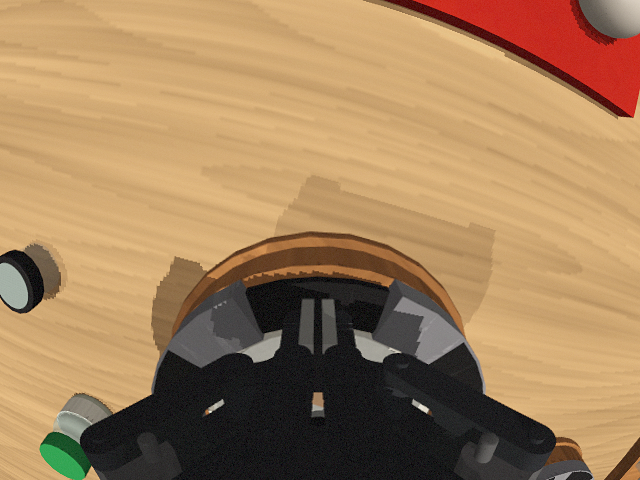

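The fingertips at (318,300) are centred between the groove's grey ends at (250,300) and (385,300). Next I'll feel for the key, expected at z ≈ 0.056.

Request:
servo_tool:
  series: "0 0 0.003 0 0 0 0;0 0 0.002 0 0 0 0;0 0 0.002 0 0 0 0;0 0 0 0 0 0 0"

```text
time_s: 5.9
tcp_pos: [0.6816, 0.1227, 0.057]
eef_rot: [-3.113, -0.423, 0.001]
contact_force: [-0.2, -0.2, -0.8]
finger_gap: 0.0003
```

Request:
servo_tool:
  series: "0 0 0.001 0 0 0 0;0 0 0 0 0 0 0"

```text
time_s: 6.1
tcp_pos: [0.6817, 0.1229, 0.0564]
eef_rot: [-3.113, -0.424, 0.0]
contact_force: [-0.5, -0.4, 0.1]
finger_gap: -0.0002
```

Request:
servo_tool:
  series: "0 0 0.0006 0 0 0 0;0 0 0 0 0 0 0"

```text
time_s: 6.3
tcp_pos: [0.6818, 0.123, 0.0561]
eef_rot: [3.113, 0.424, 0.0]
contact_force: [-0.1, 0.0, 1.1]
finger_gap: 0.0002
```

The tips pass 4 mm below the ring top and meet light contact at 0.0561, so this is the key. I'll press it down in small steps.

Request:
servo_tool:
  series: "0 0 0.001 0 0 0 0;0 0 0.001 0 0 0 0;0 0 0.001 0 0 0 0;0 0 0 0 0 0 0"

```text
time_s: 6.7
tcp_pos: [0.6819, 0.123, 0.053]
eef_rot: [3.113, 0.424, 0.001]
contact_force: [-0.9, -0.4, 4.1]
finger_gap: -0.0001
```

Request:
servo_tool:
  series: "0 0 0.001 0 0 0 0;0 0 0.001 0 0 0 0;0 0 0.001 0 0 0 0;0 0 0.001 0 0 0 0;0 0 0 0 0 0 0"

```text
time_s: 7.2
tcp_pos: [0.6818, 0.123, 0.0487]
eef_rot: [-3.113, -0.424, -0.0]
contact_force: [-0.6, -0.7, 3.0]
finger_gap: -0.0003
```

Request:
servo_tool:
  series: "0 0 0.0007 0 0 0 0;0 0 0 0 0 0 0"

```text
time_s: 7.4
tcp_pos: [0.6818, 0.123, 0.0482]
eef_rot: [-3.113, -0.424, -0.0]
contact_force: [-0.2, -0.0, 4.1]
finger_gap: -0.0003
```

Request:
servo_tool:
  series: "0 0 0.0006 0 0 0 0;0 0 0 0 0 0 0"

```text
time_s: 7.6
tcp_pos: [0.6819, 0.1229, 0.0479]
eef_rot: [3.113, 0.424, 0.001]
contact_force: [-0.5, 0.4, 5.4]
finger_gap: -0.0001
```

Request:
servo_tool:
  series: "0 0 0.0004 0 0 0 0;0 0 0 0 0 0 0;0 0 0 0 0 0 0"

```text
time_s: 7.9
tcp_pos: [0.6818, 0.123, 0.0479]
eef_rot: [3.113, 0.424, 0.001]
contact_force: [-2.0, -0.8, 7.3]
finger_gap: 0.0
```

The key is home: z stays at 0.0479, 8.2 mm down, while the force rises to 7.3 N. I'll back straight up and check.

Request:
servo_tool:
  series: "0 0 -0.005 0 0 0 0;0 0 -0.01 0 0 0 0;0 0 -0.02 0 0 0 0;0 0 -0.03 0 0 0 0;-0.02 0 -0.03 0 0 0 0;-0.03 0 -0.03 0 0 0 0;-0.03 0 -0.03 0 0 0 0;-0.03 0 -0.03 0 0 0 0;-0.03 0 0 0 0 0 0;0 0 0 0 0 0 0;0 0 0 0 0 0 0"

```text
time_s: 9.0
tcp_pos: [0.5469, 0.0855, 0.2327]
eef_rot: [3.113, 0.424, 0.001]
contact_force: [0.4, 0.8, 0.1]
finger_gap: 0.0
```

```bash
python3 look.py 4
```

```text
{'time_s': np.float64(9.0), 'tcp_pos': array([0.5469, 0.0855, 0.2327]), 'eef_rot': array([3.1129e+00, 4.2350e-01, 9.0000e-04]), 'contact_force': array([0.4368, 0.7785, 0.0985]), 'finger_gap': np.float64(0.0), 'joint_pos': array([-5.8900e-02,  3.8560e-01,  1.2855e+00,  1.0000e-04,  1.4700e+00,
        1.2415e+00])}
```

View pics/w4.png

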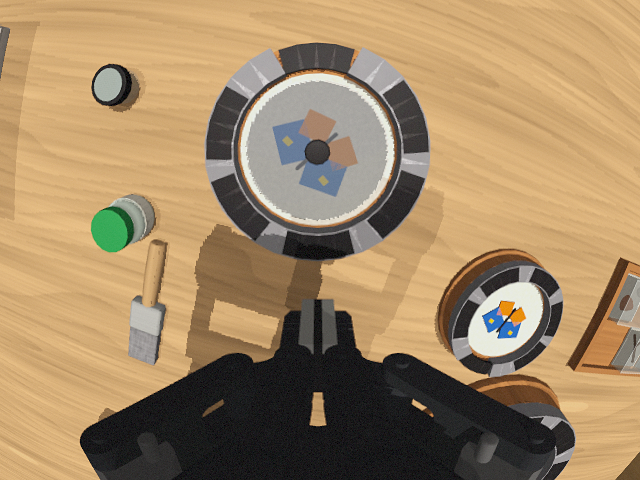

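The key at (317,57) sits visibly lower than before, with its outer edge moved from about row 40 to 43. The lid and knob (317,152), jar, loupe and brush are all where they were. I'm handing in.

```bash
python3 -c "
from cell import manip
print(manip.finish_job())"
```

```text
the job is handed in; nothing more can be done
None
```

The key in the middle-sized case's groove is pressed fully home, and the job is handed in at about 9 s of the 72 s allowed. No verdict was reported.

- **Finding the groove:** The close wrist picture showed one patch recessed, with its mid-line about 16° left of straight ahead. I touched only two places rather than tracing the whole ring. The grey ring next to the groove was felt at z = 0.0601 m with up to 5.5 N. The key was met at 0.0561 m, 4 mm lower as expected.
- **Pressing the key:** It slid down under 3–5 N and stopped at 0.0479 m, about 8.2 mm down. There the force rose to 7.3 N with no further movement.
- **Last checks:** The fingers are well clear, and the remaining force reading is only noise, under 1 N. In the final wrist picture the key sits lower, and the lid, knob, jar, loupe and brush look unmoved. The specimen boxes were mostly out of that view, but the arm did not come down near them.
- **Disagreement:** The top and wrist cameras placed the ring centre about 5 mm apart. I used a point between them, and the touches and the close view over the groove bore it out.

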